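# Scrap a headless panel switch through the sprung flap

### The arm

A 6-joint arm with a two-finger parallel gripper is mounted at the origin on the work surface. World frame = base frame: x ahead of the robot, y to its left, z up, the work surface at z = 0. Lengths are in m, angles in rad, forces in N, time in s.
With the tool pointing down it reaches from about 0.3 to 0.875 m from the base axis. Payload 4.2 kg.
Tool frame: the origin (TCP) lies at the very end of the fingers, on their centre line; the grasp point (between the pads) lies 19 mm behind it; z points along the fingers, y is the direction in which the jaws open and shut (so a half turn about z gives the same grasp; the last joint's range is limited). The gripper opens to 85 mm and grips with 20 to 120 N. Pads are 22 mm wide; open, the fingers measure 114 mm over their backs; the gripper's body (76 mm by 85 mm) begins 54 mm behind the grasp point. The pads swing forward as they close: fully open they stand 13 mm farther back than shut.
Start: joints at [-1.278, 0.32, 1.565, -0, 1.257, -0.02], TCP at [0.177, -0.547, 0.231] pointing down, gripper open.
Joint ranges: [-3.11, 3.11], [-0.84, 2.01], [0.21, 2.61], [-1.34, 4.49], [0.05, 2.63], [-2.56, 2.56]. Speed limits (rad/s): [2.57, 2.57, 3.14, 3.14, 3.14, 3.14].

### API

Orientations are given as a 3x3 rotation matrix whose columns are the frame's x, y, z axes.
In Python, from bench import movep, movel, move_joints, grip, hold, ik, read_state, grab_frame, Unreachable, hand_in, search_frame, outline_of, spot_point gives the robot as it stands. Calls block until the motion is done:
- movep(position, orientation): joint-space move of the TCP to a pose.
- movel(position, orientation=None, velocity=0.15, contact_N=None): straight line of the TCP; orientation=None keeps the orientation; velocity is the mean speed in m/s. With contact_N (N) it stops when the force on the tool has changed by that much, and returns True; else False.
- move_joints(angles): joint-space move.
- grip(opening, strength=None): finger opening in m; strength is the grip in N (None keeps the last); returns when the fingers have stopped.
- hold(seconds).
- ik(position, orientation): joint angles nearest the present ones, or None.
- read_state(): the state.
- grab_frame(name): name is "side" or "top"; returns a dict with "color" (400x640x3 uint8, blue, green, red), "range_z" (400x640 float32, m along the optical axis (not along the pixel's ray), 0 where there is no reading), "fovy" (degrees; the focal length in pixels is half the picture's height over the tangent of half this angle, whatever the lens; pixels are square), "cx", "cy" (the principal point, pixels), "world_from_camera" (4x4, takes a point from camera to world coordinates). Camera axes: x right, y up, looking along -z (the intrinsics and any distortion apply to the point x, -y, -z); pixel columns grow to the right and rows downward; lengths in m; the calibration is good to about 2 mm. A picture is of the moment at which its call begins.
A pose or a line that the arm cannot do raises Unreachable and nothing moves.
- hand_in(): hands the job in, once; it reports no verdict.
Trained networks look in the newest picture that a camera, given by its name, has taken for a name from the list of things; names that differ only in an ending like _2 or _b are one class to them, and where a whole thing is asked for, a point or a joint stands for the part that bears it (a point fixed in the world has none). Each returns a list of dicts, best first, with "confidence" (0 to 1); they miss things now and then, are a little off and sometimes report something else, mostly with a low value. They report only what shows in the picture. A call takes as long as a camera call.
- search_frame(camera, query): "extent" ([left, top, right, bottom] in pixels, round what is visible of it).
- outline_of(camera, query): "region" (400x640 bool, what is visible of it) and "extent" ([left, top, right, bottom] in pixels, round what is visible of it).
- spot_point(camera, query): "centre" ([column, row] in pixels: a listed point, or the origin of a listed thing).
The state is a dict: "t": time; "qpos": joint angles; "joint_velocities": joint speeds; "tau": joint torques, N m; "tool_pos": TCP position; "eef_rot": TCP orientation; "wrist_force": force on the tool from outside, world axes, zero at the start; "torque": the same for the moment, N m; "finger_gap": finger opening in m.
Only numpy, scipy, OpenCV 4.12 (cv2) and the standard library are available. Lean on these libraries where they do the work, as an engineer would, in place of code of your own. Each camera call takes 0.05 s, during which the arm holds its last target.

### The job

One of the panel switches on the bench has lost its round head and is scrap. Pick it up, push the sprung flap of the scrap box down with the gripper and hold it open while you let the switch drop inside, then withdraw so that the flap closes. Leave the sound switches standing where they are.

Things in the scene. Friction and masses are not known exactly. Their poses are not given: they have to be found in the camera images.
- reject_center (a point): The scrap switch: black square contact block, 28 x 28 mm, 30 mm tall, standing on the bench, with only a bare threaded black stub on top (22 mm diameter, 12 mm tall), no head; 42 mm tall in all, 35 to 70 g. Point: its centre, 21 mm above its underside; z up, x and y square to the block's sides. Grasp the block, either way across; 60 mm around its centre is free but for a flat 8 mm ring nut.
- push_center (a point): A sound switch to be left standing: the same black block with a round 30 mm aluminium bezel and a flat round grey button on top, 50 mm tall. Point at its centre, 25 mm above its underside.
- mushroom_center (a point): A sound switch to be left standing: the same black block and bezel with a 40 mm grey mushroom head, 63 mm tall. Point on its axis, 25 mm above its underside.
- selector_center (a point): A sound switch to be left standing: the same black block and bezel with a grey bar handle (27 x 8 mm) on top, 59 mm tall. Point on its axis, 25 mm above its underside.
- slot (a point): Middle of the slot in the top of the scrap box, level with the top face. Fixed hollow cream steel box, 120 (x) x 190 (y) x 175 mm tall; slot 74 (x) x 150 mm (y): room for fingers side by side along y, opening too. z up, +x to the flap's hinge. Push straight down here until the fingertips are 50 to 60 mm below the top face: the flap then hangs beside the fingers and what they release falls clear.
- flap (a joint): The steel flap in the slot, 56 (x) x 146 mm (y), 3 mm thick, hinged at the slot's long +x edge (away from the robot); an 18 mm gap stays at the other. 0 = closed, level; grows as it swings down into the box, to 1.4 rad. A spring shuts it: 0.12 N m closed, 0.12 N m more per rad (4 to 7 N at the slot's middle); a switch's weight does not open it.

How it is judged:
By the outcome, as a careful person would: the job done as asked, in the order asked, and still so for the second after the job is handed in, with the robot touching nothing.
It also fails if it takes over 38 s, if anything falls off the work surface, if the arm or the gripper's body presses on something with over 40 N, if the wrist force passes 120 N, or if a joint passes its speed limit or range.

## Working session

There is one attempt and no reset: what is moved stays moved. The work goes in short steps, each a Python script; the robot and the scene stay as the last script left them, time stands still between calls to the robot, and variables do not carry over. Pictures are saved under pics/ and viewed, and the job is handed in when it is done.

```bash
mkdir -p pics; ls
cat > h.py <<'E'
import numpy as np, cv2
from bench import *
def f(fr): return 200/np.tan(np.radians(fr["fovy"])/2)
def pix2w(fr,u,v,z):
    F=f(fr); p=np.array([(u-fr["cx"])/F*z,-(v-fr["cy"])/F*z,-z,1]); return (np.array(fr["world_from_camera"])@p)[:3]
def ray(fr,u,v):
    T=np.array(fr["world_from_camera"]); o=T[:3,3]; d=pix2w(fr,u,v,1)-o; return o,d/np.linalg.norm(d)
def tri(r1,r2):
    (o1,d1),(o2,d2)=r1,r2
    A=np.stack([d1,-d2],1); s=np.linalg.lstsq(A,o2-o1,rcond=None)[0]
    a,b=o1+s[0]*d1,o2+s[1]*d2
    return (a+b)/2,np.linalg.norm(a-b)
E
python3 - <<'E'
from h import *
fs={}
for c in ("side","top"):
    fr=grab_frame(c); fs[c]=fr; cv2.imwrite(f"pics/{c}0.png",fr["color"])
    print(c,{k:v for k,v in fr.items() if k not in("color","range_z")})
R={}
for q in ["reject_center","push_center","mushroom_center","selector_center","slot"]:
    for c in fs:
        r=spot_point(c,q); R[q,c]=r
        print(q,c,[(np.round(x["centre"],1),round(x["confidence"],2)) for x in r[:3]])
    if R[q,"side"] and R[q,"top"]:
        print(tri(*[ray(fs[c],*R[q,c][0]["centre"]) for c in fs]))
print(read_state())
E
```

```text
pics
side {'fovy': 51.48185904107122, 'cx': 325.60904055444615, 'cy': 198.69519244842488, 'world_from_camera': array([[ 0.87626396,  0.37180419, -0.30646879,  0.26314314],
       [-0.48181468,  0.6708491 , -0.5637518 , -0.5316303 ],
       [-0.00401097,  0.64165654,  0.76698161,  0.80751935],
       [ 0.        ,  0.        ,  0.        ,  1.        ]])}
top {'fovy': 51.16540543019689, 'cx': 318.2620970013914, 'cy': 192.35758618503516, 'world_from_camera': array([[-1.96676920e-02,  9.89272828e-01, -1.44749624e-01,
         4.03697318e-01],
       [-9.99800896e-01, -1.99482009e-02, -4.86612663e-04,
        -3.19255034e-02],
       [-3.36888725e-03,  1.44711233e-01,  9.89468195e-01,
         9.49353954e-01],
       [ 0.00000000e+00,  0.00000000e+00,  0.00000000e+00,
         1.00000000e+00]])}
reject_center side [(array([410.2, 320.7]), 0.74), (array([381.9, 260.2]), 0.61)]
reject_center top []
push_center side [(array([364.9, 358.6]), 0.91)]
push_center top [(array([453.9, 230.5]), 0.61)]
(array([ 0.4506549 , -0.33029172,  0.02330796]), np.float64(0.005586253647169757))
mushroom_cente
[... 633 characters left out ...]
1458e+00, -1.99879857e-02]), 'joint_velocities': array([ 8.13702758e-05, -1.80515949e-03, -1.21252710e-03,  4.75842477e-04,
        1.40366196e-03,  1.06822653e-03]), 'tau': array([-1.81545332e-03, -4.15180779e+01, -2.34323949e+01, -1.16902133e-04,
        4.73857417e-04,  8.39860490e-06]), 'tool_pos': array([ 0.17692677, -0.54711538,  0.23134858]), 'eef_rot': array([[ 9.51484206e-01,  3.07697588e-01,  8.62328203e-06],
       [ 3.07697587e-01, -9.51484201e-01, -1.00690586e-04],
       [-2.27773340e-05,  9.84588658e-05, -9.99999995e-01]]), 'wrist_force': array([ 0.299086  ,  0.09311426, -0.21878059]), 'torque': array([ 0.01344475, -0.04758141, -0.0403634 ]), 'finger_gap': 0.08512960653261498}
```

View pics/side0.png

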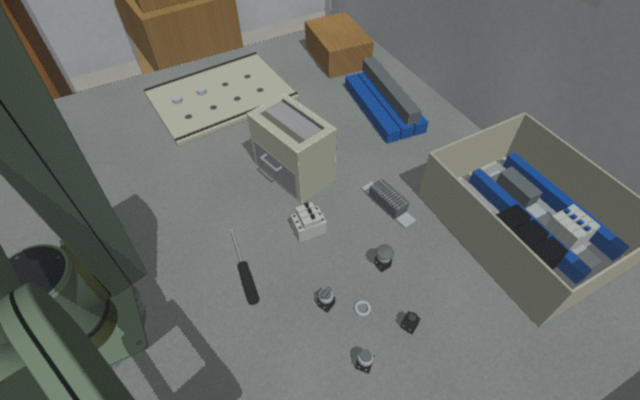

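View pics/top0.png

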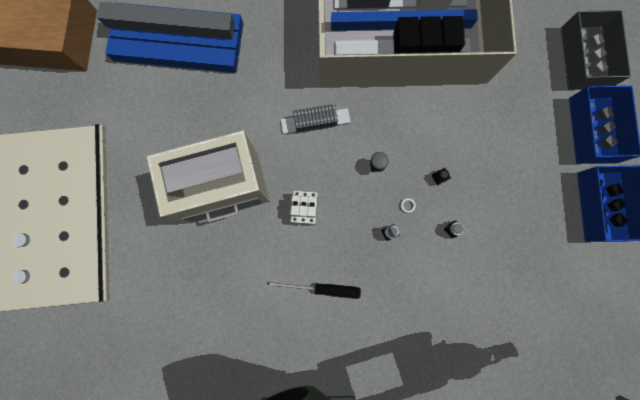

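Side view: the scrap switch (black stub) is at about (410,320) and the ring nut at (363,308). Top view: the scrap is at about (442,176), and the box slot is at about (203,172), turned slightly. Next I measure the poses from depth and both views.

```bash
cat >> h.py <<'E'
def cloud(fr):
    F=f(fr); z=fr["range_z"]; v,u=np.mgrid[:400,:640]
    P=np.stack([(u-fr["cx"])/F*z,-(v-fr["cy"])/F*z,-z],-1); T=np.array(fr["world_from_camera"])
    W=P@T[:3,:3].T+T[:3,3]; W[z<=0]=np.nan; return W
E
python3 - <<'E'
from h import *
fs={c:grab_frame(c) for c in("side","top")}
C={c:cloud(fs[c]) for c in fs}
p,e=tri(ray(fs["side"],410.2,320.7),ray(fs["top"],442,176)); print("tri reject",p,e)
for c in fs:
    W=C[c]
    b=W[(abs(W[...,0]-.55)<.15)&(abs(W[...,1]-.175)<.18)&(abs(W[...,2]-.175)<.02)]
    z=np.median(b[:,2]); print(c,"box z pcts",np.percentile(b[:,2],[5,25,50,75,95]).round(4),len(b))
    b=b[abs(b[:,2]-z)<.008]
    print(c,"rect",cv2.minAreaRect((b[:,:2]*1000).astype(np.float32)))
    n=W[(abs(W[...,0]-p[0])<.04)&(abs(W[...,1]-p[1])<.04)]
    print(" bench z",np.median(n[:,2][n[:,2]<.012]))
    for lo,hi in((.012,.033),(.035,.06),(.015,.06)):
        s=n[(n[:,2]>lo)&(n[:,2]<hi)]
        if len(s)>4: print(c,lo,hi,len(s),s.mean(0).round(4),s[:,2].max(),cv2.minAreaRect((s[:,:2]*1000).astype(np.float32)))
    for r in outline_of(c,"reject_center")[:2]:
        print(c,"out",r["extent"],r["confidence"])
    for nm,(u,v) in (("reject",{"side":(410,318),"top":(442,176)}[c]),("box",{"side":(290,130),"top":(208,177)}[c])):
        w={"reject":20,"box":75}[nm]
        cv2.imwrite(f"pics/{c}_{nm}.png",cv2.resize(fs[c]["color"][v-w:v+w,u-w:u+w],(500,500),interpolation=cv2.INTER_CUBIC))
a=[cv2.imread(f"pics/{c}_{n}.png") for c in fs for n in("reject","box")]
cv2.imwrite("pics/m.png",cv2.resize(np.vstack([np.hstack(a[:2]),np.hstack(a[2:])]),(600,600)))
E
```

```text
tri reject [ 0.57139495 -0.31125994  0.0219049 ] 0.0008051125180267669
side box z pcts [0.1602 0.1726 0.174  0.175  0.1768] 2930
side rect ((558.7984619140625, 185.86907958984375), (123.24125671386719, 193.80929565429688), 14.032980918884277)
 bench z -0.00016651613824136824
side 0.012 0.033 137 [ 0.565  -0.3164  0.0256] 0.032874342987473826 ((570.7568969726562, -312.176025390625), (28.731895446777344, 27.812191009521484), 26.927104949951172)
side 0.035 0.06 113 [ 0.5705 -0.3124  0.0414] 0.04577308145861125 ((571.2113037109375, -311.8623962402344), (20.509016036987305, 21.87670135498047), 58.77711868286133)
side 0.015 0.06 249 [ 0.5676 -0.3145  0.0334] 0.04577308145861125 ((570.7568969726562, -312.176025390625), (28.731895446777344, 27.812191009521484), 26.927104949951172)
side out [398.7, 310.7, 423.0, 334.0] 0.8
side out [375.1, 242.5, 396.1, 272.7] 0.66
top box z pcts [0.1709 0.173  0.174  0.1751 0.1771] 5756
top rect ((559.2144165039062, 186.84738159179688), (121.2442398071289, 190.67539978027344), 14.263986587524414)
 bench z -0.0009458043084455969
top 0.012 0.033 99 [ 0.5683 -0.3046  0.0256] 0.03276255611058432 ((571.4315795898438, -309.86944580078125), (27.893468856811523, 28.84471893310547), 25.432048797607422)
top 0.035 0.06 90 [ 0.5711 -0.3094  0.0408] 0.04472475239905316 ((571.0950317382812, -309.2820739746094), (21.564847946166992, 20.429426193237305), 64.78065490722656)
top 0.015 0.06 184 [ 0.5696 -0.3072  0.0336] 0.04472475239905316 ((571.4895629882812, -309.9754943847656), (27.878747940063477, 28.651565551757812), 25.307186126708984)
top out [431.6, 169.9, 453.8, 183.5] 0.69
```

View pics/m.png

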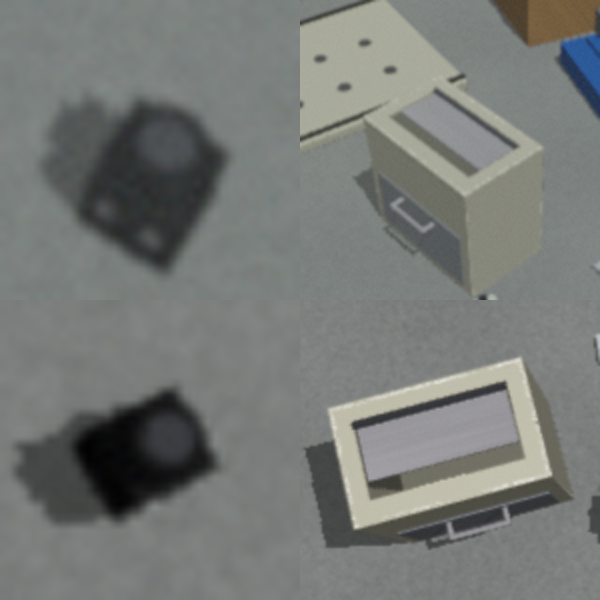

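The scrap is confirmed at about (0.571, -0.311), z 0.022, yaw about 26° (the block shows clearly in both crops). The box is centred at about (0.559, 0.1865), top at 0.174–0.175, yaw about 14°. The gap is on the robot side. I'll check that the slot is centred in the top, then plan the IK.

```bash
cat >> h.py <<'E'
def Rj(deg): # tool down, jaw (y) axis at angle deg
    a=np.radians(deg); y=np.array([np.cos(a),np.sin(a),0]); z=np.array([0,0,-1.]); return np.stack([np.cross(y,z),y,z],1)
REJ=np.array([.571,-.311]); YAW=26.; BOX=np.array([.559,.1865]); BY=14.1
E
python3 - <<'E'
from h import *
fs={c:grab_frame(c) for c in("side","top")}
a=np.radians(BY); Rb=np.array([[np.cos(a),np.sin(a)],[-np.sin(a),np.cos(a)]])
for c in fs:
    W=cloud(fs[c]); L=(W[...,:2]-BOX)@Rb.T
    m=(abs(W[...,2]-.175)<.006)
    for nm,sel,ax in(("x-",m&(abs(L[...,1])<.06)&(L[...,0]<-.005),0),("x+",m&(abs(L[...,1])<.06)&(L[...,0]>.0)&(L[...,0]<.07),0)):
        print(c,nm,np.percentile(L[sel][:,ax],[1,5,50,95,99]).round(4))
    r=spot_point(c,"slot"); o=outline_of(c,"flap")
    for x in r[:1]:
        oo,d=ray(fs[c],*x["centre"]); p=oo+d*(.175-oo[2])/d[2]; print("spot on plane",p,(Rb@(p[:2]-BOX)).round(4))
    for x in o[:1]:
        q=W[x["region"]]; l=L[x["region"]]; print("flap",x["confidence"],np.nanpercentile(q[:,2],[5,50,95]),np.nanpercentile(l,[3,50,97],axis=0).round(4))
for j in(26,116,206,-64):
    print(j,ik([*REJ,.002],Rj(j)),ik([*REJ,.1],Rj(j)))
for j in(104.1,-75.9):
    print(j,ik([*BOX,.115],Rj(j)),ik([*BOX,.26],Rj(j)))
E
```

```text
side x- [-0.0611 -0.0598 -0.0424 -0.007  -0.0053]
side x+ [0.0004 0.003  0.0299 0.0568 0.0596]
spot on plane [0.57117415 0.20292355 0.175     ] [0.0158 0.013 ]
flap 0.88 [0.17168427 0.17365851 0.17568527] [[-0.0187 -0.0716]
 [ 0.0056 -0.0045]
 [ 0.0316  0.0693]]
top x- [-0.06   -0.0589 -0.0418 -0.007  -0.0054]
top x+ [0.0005 0.003  0.0299 0.0569 0.0594]
spot on plane [0.5551141  0.18956609 0.175     ] [-0.003   0.0039]
flap 0.75 [0.17124127 0.17346282 0.17565699] [[-0.0176 -0.0682]
 [ 0.007   0.0003]
 [ 0.0316  0.0687]]
26 [-5.16420746e-01  6.40676222e-01  1.65191450e+00 -4.44089210e-16
  8.49001933e-01 -9.70206351e-01] [-5.16420746e-01  5.35510400e-01  1.56069069e+00 -4.44089210e-16
  1.04539157e+00 -9.70206351e-01]
116 [-5.16420746e-01  6.40676222e-01  1.65191450e+00 -4.44089210e-16
  8.49001933e-01 -2.54100268e+00] [-5.16420746e-01  5.35510400e-01  1.56069069e+00 -4.44089210e-16
  1.04539157e+00 -2.54100268e+00]
206 [-5.16420746e-01  6.40676222e-01  1.65191450e+00 -4.44089210e-16
  8.49001933e-01  2.17138630e+00] [-5.16420746e-01  5.35510400e-01  1.56069069e+00 -4.44089210e-16
  1.04539157e+00  2.17138630e+00]
-64 [-5.16420746e-01  6.40676222e-01  1.65191450e+00 -4.44089210e-16
  8.49001933e-01  6.00589976e-01] [-5.16420746e-01  5.35510400e-01  1.56069069e+00 -4.44089210e-16
  1.04539157e+00  6.00589976e-01]
104.1 [ 3.02502634e-01  4.35646548e-01  1.69711887e+00 -4.44089210e-16
  1.00882723e+00 -1.51438512e+00] [ 3.02502634e-01  3.26474836e-01  1.48166803e+00 -4.44089210e-16
  1.33344979e+00 -1.51438512e+00]
-75.9 [ 3.02502634e-01  4.35646548e-01  1.69711887e+00 -4.44089210e-16
  1.00882723e+00  1.62720754e+00] [ 3.02502634e-01  3.26474836e-01  1.48166803e+00 -4.44089210e-16
  1.33344979e+00  1.62720754e+00]
```

Slot and flap are centred on the box (flap x from -0.019 to +0.033 in the box frame), so the geometry is consistent. Now I grasp.

Run:
```python
from h import *
R=Rj(-64)
grip(.06)
movep([*REJ,.12],R)
movel([*REJ,.002],velocity=.12,contact_N=8) and print("contact",read_state()["tool_pos"])
grip(.0,60)
s=read_state(); print(s["t"],s["finger_gap"],s["tool_pos"],s["wrist_force"])
movel([*REJ,.15],velocity=.2)
s=read_state(); print(s["t"],s["finger_gap"],s["wrist_force"])
for c in("side","top"): cv2.imwrite(f"pics/{c}1.png",grab_frame(c)["color"])
a=[cv2.imread(f"pics/{c}1.png")[(slice(150,400) if c=="side" else slice(80,330)),240:640] for c in("side","top")]
cv2.imwrite("pics/g1.png",cv2.resize(np.vstack(a),(480,600)))
```

```text
4.725 0.027345154773023597 [ 0.571532   -0.31129239  0.00291945] [-0.89594344  0.76678389  3.75229348]
5.6167 0.027177535515681448 [ 0.26279933 -0.63398017 -0.77572915]
```

View pics/g1.png

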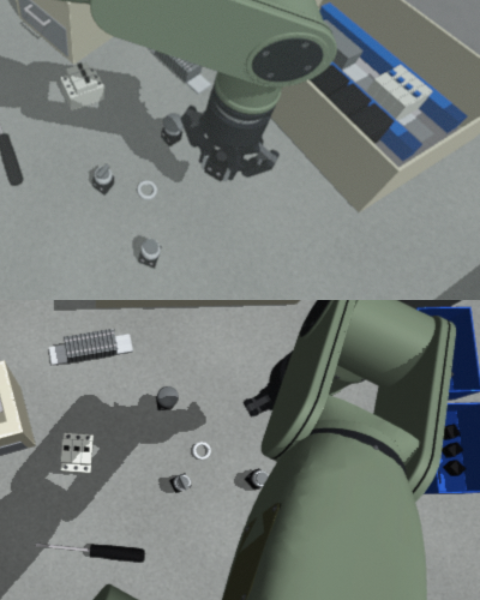

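The switch is held (gap 27 mm, weight felt) and the other switches are standing. Next I carry it to the box and push the flap down.

Run:
```python
from h import *
movel([*REJ,.27],velocity=.2)
R=Rj(-75.9)
movep([*BOX,.27],R)
s=read_state(); print(s["t"],s["finger_gap"],s["tool_pos"],s["wrist_force"])
movel([*BOX,.195],velocity=.1)
for z in (.17,.15,.13,.115):
    c=movel([*BOX,z],velocity=.06,contact_N=25)
    s=read_state(); print(c,s["t"],round(s["finger_gap"],4),s["tool_pos"],s["wrist_force"])
    if c: break
for c in("side","top"): cv2.imwrite(f"pics/{c}2.png",grab_frame(c)["color"])
a=[cv2.imread(f"pics/{c}2.png")[s,s2] for c,s,s2 in(("side",slice(60,210),slice(200,400)),("top",slice(90,240),slice(120,320)))]
cv2.imwrite("pics/g2.png",cv2.resize(np.vstack(a),(400,600)))
```

```text
8.275 0.02712930226837439 [0.5593618  0.1856661  0.26989728] [-0.86936285  0.49549276 -0.25739333]
False 9.7417 0.0272 [0.55934323 0.18663382 0.17056934] [ 0.69977393 -0.3257988   5.89265906]
False 10.225 0.0271 [0.55736497 0.18609558 0.14961916] [-4.87573843 -0.87118206  3.51059336]
False 10.7083 0.027 [0.55753447 0.18606608 0.1290545 ] [-4.64673353 -1.1000017  -0.05446302]
False 11.1083 0.0271 [0.55714275 0.18595088 0.11340266] [-4.86553217 -1.93892753 -2.91383039]
```

View pics/g2.png

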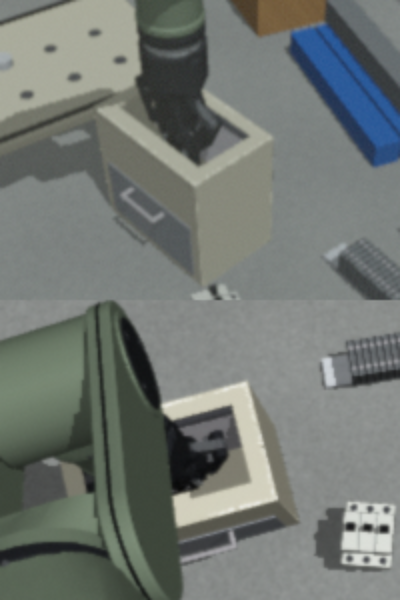

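The flap hangs open beside the fingers (about 5 N sideways on the tool). Now I release and look before withdrawing.

Run:
```python
from h import *
grip(.062,40); hold(.6)
s=read_state(); print(s["t"],round(s["finger_gap"],4),s["tool_pos"],s["wrist_force"])
for c in("side","top"): cv2.imwrite(f"pics/{c}3.png",grab_frame(c)["color"])
a=[cv2.imread(f"pics/{c}3.png")[s,s2] for c,s,s2 in(("side",slice(60,210),slice(200,400)),("top",slice(90,240),slice(120,320)))]
cv2.imwrite("pics/g3.png",cv2.resize(np.vstack(a),(400,600)))
```

```text
12.2417 0.0618 [0.55695581 0.18545605 0.11351364] [-5.956708   -3.46924103 -2.57540281]
```

View pics/g3.png

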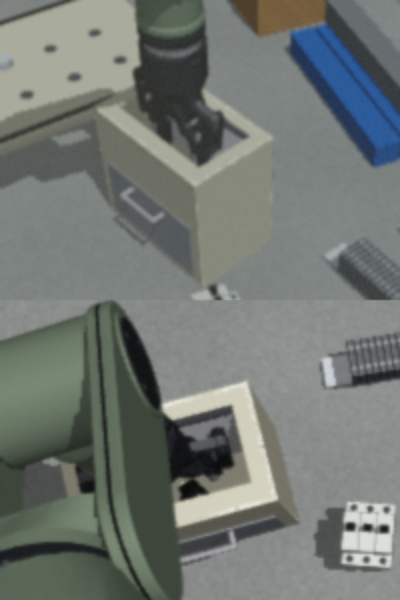

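A dark piece now shows below the fingers inside the box (top view about (215,185)), which is probably the dropped switch. I withdraw and check.

Run:
```python
from h import *
movel([*BOX,.30],velocity=.12)
s=read_state(); print(s["t"],round(s["finger_gap"],4),s["tool_pos"],s["wrist_force"])
move_joints([-1.278,.32,1.3,0,1.5,-.02])
fs={}
for c in("side","top"): fs[c]=grab_frame(c); cv2.imwrite(f"pics/{c}4.png",fs[c]["color"])
for c in fs:
    W=cloud(fs[c])
    for x in outline_of(c,"flap")[:1]: print(c,"flap z",x["confidence"],np.nanpercentile(W[x["region"]][:,2],[5,50,95]).round(4))
    for q in["reject_center","push_center","mushroom_center","selector_center"]:
        print(c,q,[(np.round(x["centre"],1),round(x["confidence"],2)) for x in spot_point(c,q)[:2]])
s=read_state();print(s["t"],s["wrist_force"])
a=[cv2.imread(f"pics/{c}4.png") for c in fs]
cv2.imwrite("pics/g4.png",cv2.resize(np.vstack([a[0],a[1]]),(480,600)))
b=[cv2.imread(f"pics/{c}4.png")[s,s2] for c,s,s2 in(("side",slice(60,210),slice(200,400)),("top",slice(90,240),slice(120,320)))]
cv2.imwrite("pics/g4z.png",cv2.resize(np.vstack(b),(400,600)))
```

```text
14.0333 0.0624 [0.55879226 0.18640782 0.29915539] [-0.37203811 -0.72011728 -0.14446248]
side flap z 0.74 [0.1718 0.1736 0.1756]
side reject_center []
side push_center [(array([364.8, 357.4]), 0.69)]
side mushroom_center [(array([380.6, 257.2]), 0.84)]
side selector_center [(array([325. , 296.7]), 0.78)]
top flap z 0.9 [0.1712 0.1735 0.1758]
top reject_center [(array([217.5, 188. ]), 0.39)]
top push_center [(array([452.5, 227.9]), 0.69)]
top mushroom_center [(array([380.3, 162.3]), 0.84)]
top selector_center [(array([392.1, 232.8]), 0.77)]
17.625 [ 0.67940567 -0.25572827 -0.33268813]
```

View pics/g4.png

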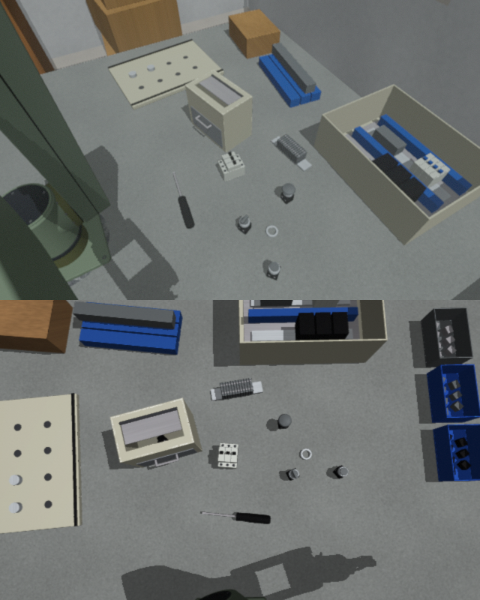

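View pics/g4z.png

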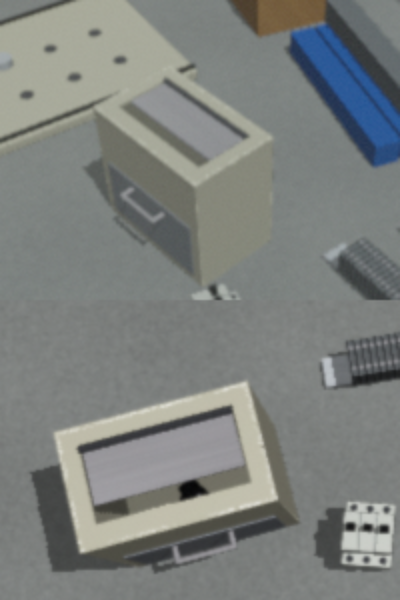

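The flap is level again at z 0.1735. The scrap shows through the gap inside the box at top (217,188), and the sound switches and ring nut haven't moved. I'm handing in.

```bash
python3 -c "
from bench import *
print(hand_in())"
```

```text
the job is handed in; nothing more can be done
None
```

The scrap switch is in the box, the flap has closed again, and the job is handed in; no verdict is reported. The last clock reading before the hand-in was 17.6 s of the 38 s allowed.

I gripped the scrap switch by its block and pushed the flap down until the fingertips were about 60 mm below the box top. I let the switch go with the flap held open, then withdrew straight up and moved the arm clear.

**Last checks:**
- **Flap:** it measured level at z about 0.1735 in both views, the same as before the push.
- **Scrap switch:** it is gone from the bench, and a dark piece is visible through the gap inside the box. The network called that piece the scrap switch, but with low confidence (0.39).
- **Sound switches:** all three are standing at their original places. The network's points for them moved by at most 5 pixels, and I saw no movement in the pictures.
- **Forces:** every wrist-force reading I took was under about 8 N, but I did not record the peaks between readings.

**One disagreement:** the network's slot point was 5 to 20 mm off between the two views. I used the depth measurement of the box top instead, which agreed in both views to about 1 mm.

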